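# Turn the divider in the teal recipe binder

### The job

Two small recipe ring binders lie open on the worktop, each with a stiff divider leaf lying on the right-hand side of its rings, as the robot sees it. In the teal binder, turn the leaf over across the rings, so that it lies flat on the left-hand side with its other face showing. Leave the orange binder's leaf as it lies.

Things in the scene. Friction and masses are not known exactly. Their poses are not given: they have to be found in the camera images.
- teal_leaf (a joint): angle of the teal binder's stiff leaf about its rings: 0 flat on the right (cream face with red disc up), 1.57 upright, 3.14 flat on the left (pale teal face with white plate up). Rigid card 124 mm along the rings, 3 mm thick, outer edge 75 mm from the hinge line, 0.04 to 0.09 kg; it swings freely, lightly damped, so it falls slowly to whichever side it leans.
- teal_tab (a point): centre of the grip bar on the teal leaf's tab: teal cylinder, 12 mm thick, 30 mm long, parallel to the hinge line and 105 mm from it; at 28 mm height (bare worktop below) when the leaf lies flat on either side. A tongue 16 mm wide, 33 mm long joins it to the leaf. Pinched from above by its two ends it turns between the fingers. Axes at joint 0: x along the bar, y to the rings, z up.
- teal_rings (a point): centre of the middle ring, on the teal leaf's hinge line, 28 mm above the worktop; x along the hinge line, away from the robot, y to the left, z up. At leaf angle a the bar's centre is at x = 0, y = -0.105 cos a, z = 0.105 sin a (m) here. Fixed binder: cover 142 mm along x, 156 mm across, 4 mm thick; paper 24.5 mm high both sides; rings 46 mm high.
- orange_leaf (a joint): turning angle of the leaf of the other binder, alike but orange with a yellow disc on its front face: 0 = lying flat on its right-hand pages, where it starts and shall stay. Wall cabinets hang behind both binders: underside 460 mm above the worktop, front faces from about x = 0.60 m (robot frame), slanting nearer on the far right; the arm must not swing into them.

How it is judged:
By the outcome, as a careful person would: the job done as asked, in the order asked, and still so for the second after the job is handed in, with the robot touching nothing.
It also fails if it takes over 45 s, if anything falls off the work surface, if the arm or the gripper's body presses on something with over 40 N, if the wrist force passes 120 N, or if a joint passes its speed limit or range.

### The arm

A 6-joint arm with a two-finger parallel gripper is mounted at the origin on a cart in front of the work surface, level with it; the furniture and walls round the work are solid. World frame = base frame: x ahead of the robot, y to its left, z up, the work surface at z = 0. Lengths are in mm, angles in rad, forces in N, time in s.
With the tool pointing down it reaches from about 275 to 750 mm from the base axis. Payload 10.2 kg.
Tool frame: the origin (TCP) lies midway between the tips of the shut fingers; the grasp point (between the pads) lies 19 mm behind it (ctrl.grasp_offset is the distance from the TCP to the grasp point, in mm); z points along the fingers, y is the line along which they close (so a half turn about z gives the same grasp; the last joint's range is limited). The gripper opens to 85 mm and grips with 20 to 120 N. Pads are 22 mm wide; open, the fingers measure 114 mm over their backs; the gripper's body (76 mm by 85 mm) begins 54 mm behind the grasp point. The pads swing forward as they close: fully open they stand 13 mm farther back than shut.
Start: joints at [1.036, 0.313, 1.498, -0, 1.331, -0.223], TCP at [161.068, 499.688, 231.294] pointing down, gripper open.
Joint ranges: [-2.94, 2.94], [-0.97, 2.17], [0.19, 2.56], [-1.23, 4.37], [0.02, 3.11], [-2.88, 2.88]. Speed limits (rad/s): [2.39, 2.39, 3.01, 3.14, 3.14, 3.14].

### API

Orientations are given as a unit quaternion [w, x, y, z].
In Python, from rig import ctrl, viewer, models gives the robot as it stands. The module is installed in compiled form; this text tells all that it offers.
- The arm moves only by the shell command python3 -m pendant 'ROWS' [OPENING] [FORCE]. ROWS is text: rows parted by semicolons, each of 4 numbers parted by spaces: the shift along the tool's x, y, z in m, then the turn about the tool's z in rad. In form: x y z yaw; .... A call has 1 to 10 rows; each row shifts and turns the commanded pose from where the row before left it, along the tool's axes as they then stand; what a row does not reach is not made up. A row lasts 1/8 s, in which the tool goes at most 62.5 mm and 10.7 degrees, less where a joint would pass 70% of its speed; a pose out of reach is approached as far as the arm can. A call is refused whole if a number of a shift passes 0.0625 or a number of a turn 0.188, either way. A call with a gripper value outside its range is refused whole. OPENING is the opening, from 0 (shut) to 1 (fully open), set as the call begins (- or left out, the last holds). The fingers move at their own pace and stop on an object; FORCE is the grip in N (left out, the last holds). Time passes only in rows, so rows that do not move let the fingers close. It gives the time, the measured TCP pose, the force, the opening and the grip force at its end, in the units of the state.
- ctrl.sense(): the state, without advancing time (a new reading comes with each control period).
- viewer.capture(name): name is "scene" or "top" or "wrist"; returns a dict with "color" (420x560x3 uint8, red, green, blue), "vertical_fov" (degrees; the focal length in pixels is half the picture's height over the tangent of half this angle, whatever the lens; pixels are square), "cx", "cy" (the principal point, pixels), "pose" (4x4, takes a point from camera to world coordinates). Camera axes: x right, y down, z forward; pixel columns grow to the right and rows downward; lengths in mm; the calibration is good to about 2 mm. A picture is of the moment at which its call begins. There is no depth.
- ctrl.finish_job(): hands the job in; it is judged then, once.
Trained networks look in the newest picture that a camera, given by its name, has taken for a name from the list of things; names that differ only in an ending like _2 or _b are one class to them, and where a whole thing is asked for, a point or a joint stands for the part that bears it (a point fixed in the world has none). Each returns a list of dicts, best first, with "p" (0 to 1); they miss things now and then, are a little off and sometimes report something else, mostly with a low value. They report only what shows in the picture. A call takes as long as a camera call.
- models.boxes_of(camera, query): "at" ([x, y, z] in mm, in world coordinates, good to about 4 mm: the middle of the surface that is visible of it).
The state is a dict: "time_s": time; "joints": joint angles; "dq": joint speeds; "tau": joint torques, N m; "eef_pos": TCP position; "ee_rot": TCP orientation; "force": force on the tool from outside, world axes, zero at the start; "wrist_torque": the same for the moment, N m; "grip_width": opening from 0.0 (shut) to 1.0 (fully open); "grip_force": force on a finger pad.
Only numpy, scipy, OpenCV 4.12 (cv2) and the standard library are available. Lean on these libraries where they do the work, as an engineer would, in place of code of your own. Each camera call takes 0.05 s, during which the arm holds its last target. There are 200 camera calls.

## Working session

There is one attempt and no reset: what is moved stays moved. The work goes in short steps, Python scripts to look and compute and a shell command to move; the robot and the scene stay as the last step left them, time stands still between calls to the robot, and variables do not carry over. Pictures are saved under pics/ and viewed, at most 10 in all, crops included, and the job is handed in when it is done.

```bash
mkdir -p pics
python3 - <<'E'
from rig import ctrl, viewer, models
import cv2
for n in ("scene","top"):
    c=viewer.capture(n); cv2.imwrite(f"pics/{n}0.png",c["color"][:,:,::-1])
    print(n,c["vertical_fov"],c["cx"],c["cy"],c["pose"].round(3).tolist())
    for q in ("teal_tab","teal_rings","teal_leaf","orange_leaf"):
        print(q,[(d["at"],round(d["p"],2)) for d in models.boxes_of(n,q)[:3]])
s=ctrl.sense();print(s["eef_pos"],s["ee_rot"],s["time_s"],s["grip_width"],ctrl.grasp_offset)
E
```

```text
scene 47.93838708979343 269.1788074951121 214.15794910988308 [[-0.484, -0.409, 0.774, -158.906], [-0.875, 0.244, -0.418, 332.181], [-0.018, -0.88, -0.475, 478.467], [0.0, 0.0, 0.0, 1.0]]
teal_tab [([477.1, -181.3, 31.2], 0.86)]
teal_rings [([465.7, -135.1, 29.4], 0.61)]
teal_leaf [([477.6, -180.7, 25.9], 0.7)]
orange_leaf [([502.5, 117.5, 31.2], 0.78)]
top 56.275905026620634 284.1750166675901 210.8015437345181 [[0.006, -0.991, 0.131, 378.084], [-1.0, -0.003, 0.023, -57.036], [-0.022, -0.131, -0.991, 894.085], [0.0, 0.0, 0.0, 1.0]]
teal_tab [([475.0, -184.5, 29.1], 0.76)]
teal_rings [([487.7, -144.9, 24.8], 0.58)]
teal_leaf [([476.4, -181.9, 31.5], 0.65)]
orange_leaf [([508.3, 118.1, 32.1], 0.87)]
[161.04238931 499.67351356 231.25845902] [-1.87215377e-05  1.55273117e-01  9.87871579e-01 -3.67666240e-05] 0.5 1.0003152915994604 18.700000000000003
```

View pics/top0.png

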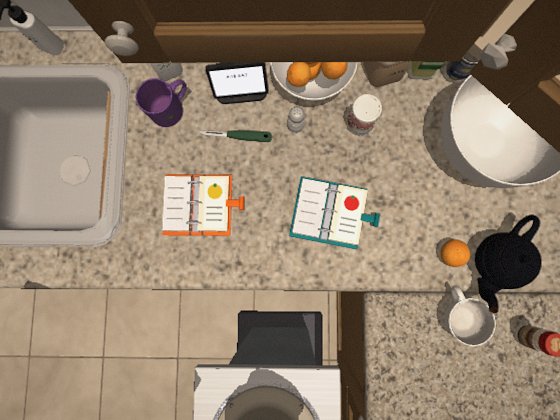

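View pics/scene0.png

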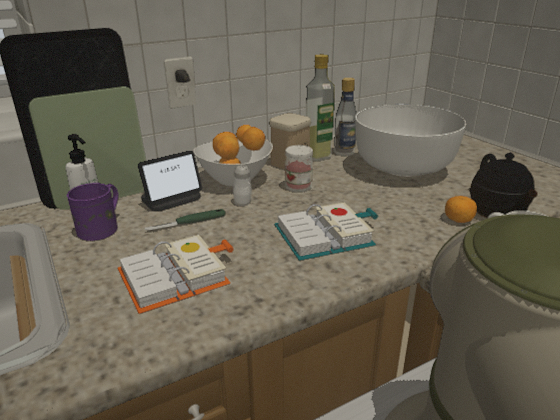

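Top view: teal binder at about (329,213), with the rings at (329,212) and the bar at (376,219). The binder is turned about 10° clockwise as seen. Next I segment it for a precise fit.

```bash
cat > h.py <<'E'
import numpy as np, cv2
def proj(c,P):
    f=c["color"].shape[0]/2/np.tan(np.radians(c["vertical_fov"])/2); T=np.asarray(c["pose"])
    q=(np.asarray(P,float)-T[:3,3])@T[:3,:3]
    return np.stack([c["cx"]+f*q[...,0]/q[...,2],c["cy"]+f*q[...,1]/q[...,2]],-1)
def ray(c,u,v,z):
    f=c["color"].shape[0]/2/np.tan(np.radians(c["vertical_fov"])/2); T=np.asarray(c["pose"])
    d=T[:3,:3]@np.array([(u-c["cx"])/f,(v-c["cy"])/f,1]); o=T[:3,3]
    return o+d*(z-o[2])/d[2]
E
python3 - <<'E'
from rig import viewer
from h import *
c=viewer.capture("top"); im=c["color"]
hsv=cv2.cvtColor(im,cv2.COLOR_RGB2HSV)
m=((hsv[...,0]>80)&(hsv[...,0]<100)&(hsv[...,1]>120)).astype(np.uint8)
m[:160]=0;m[260:]=0;m[:,:280]=0;m[:,390:]=0
ys,xs=np.nonzero(m)
print(len(xs),xs.min(),xs.max(),ys.min(),ys.max())
for r in range(210,230): print(r,''.join('#' if v else '.' for v in m[r,355:385]))
b=m.copy(); b[:,370:]=0; 
p=np.argwhere(b)[:,::-1].astype(np.float32); p=p[np.array([(x<366+0) or y<212 or y>226 for x,y in p])]
w=np.array([ray(c,u+.0,v+.0,4)[:2] for u,v in p],np.float32)
r=cv2.minAreaRect(w); print(r, cv2.boxPoints(r))
bb=np.argwhere(m[:,372:]); bb=bb[:,::-1]+[372,0]
print(bb.mean(0), ray(c,*bb.mean(0),28))
big=cv2.resize(im[165:260,280:390],None,fx=6,fy=6,interpolation=cv2.INTER_CUBIC)
cv2.imwrite("pics/crop.png",big[:,:,::-1])
E
```

```text
510 290 378 177 248
210 ..............................
211 ..............................
212 ..............................
213 ....................#.........
214 .......####.........####......
215 .......#########....####......
216 ......##################......
217 ......##################......
218 ......##################......
219 ......##################......
220 ........###############.......
221 ............###########.......
222 .................######.......
223 ..................#####.......
224 ..................#####.......
225 ..................#####.......
226 ....................##........
227 ..............................
228 ..............................
229 ..............................
((492.7174377441406, -140.663818359375), (163.0114288330078, 139.5477294921875), 79.06426239013672) [[ 408.74835 -207.45279]
 [ 545.76196 -233.92609]
 [ 576.6865   -73.87485]
 [ 439.6729   -47.40155]]
[375.05555556 219.56944444] [ 473.8942416  -238.06596994   28.        ]
```

View pics/crop.png

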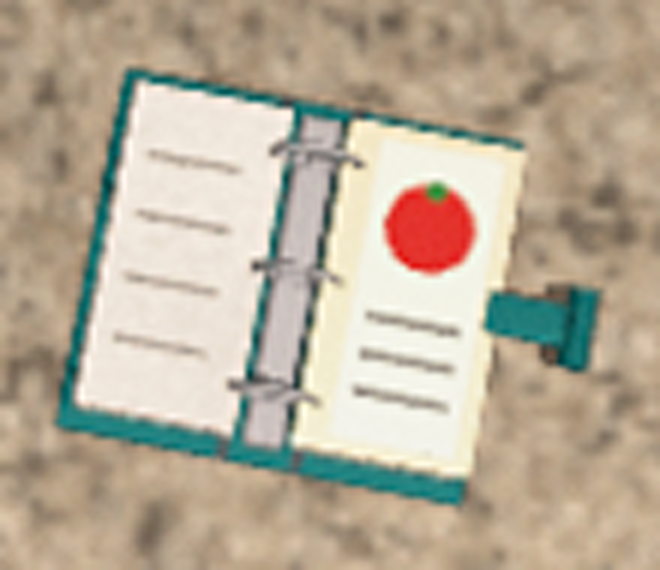

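Fit: hinge centre ≈ (493.5, -137), hinge yaw ≈ -10.9°, bar centre ≈ (473.7, -240, 28). The bar is 105 mm from the hinge in this fit, which matches the sizes given. I'll rotate the tool first, then travel over.

```bash
python3 -m pendant '0 0 0 .181;0 0 0 .181;0 0 0 .181;0 0 0 .181;0 0 0 .181;0 0 0 .181;0 0 0 .181;0 0 0 .181;0 0 0 0' 1; python3 -m pendant '-.047 .032 0 0;-.047 .032 0 0;-.047 .032 0 0;-.047 .032 0 0;-.047 .032 0 0;-.047 .032 0 0;-.047 .032 0 0;-.047 .032 0 0;-.047 .032 0 0;-.047 .032 0 0'
```

```text
time_s: 1.68
eef_pos: [161.1, 499.7, 231.3]
ee_rot: [0.0, 0.77, 0.638, -0.0]
force: [-0.3, -0.5, -0.3]
grip_width: 1.002
grip_force: 0.0
time_s: 2.92
eef_pos: [387.5, -24.1, 231.6]
ee_rot: [0.0, 0.769, 0.639, 0.0]
force: [1.1, -0.1, 0.2]
grip_width: 1.001
grip_force: 0.0
```

```bash
python3 -m pendant '-.04 .0255 .01 0;-.04 .0255 .01 0;-.04 .0255 .01 0;-.04 .0255 .01 0;-.037 .0253 .01 0;0 0 .02 0;0 0 0 0;0 0 0 0'
python3 - <<'E'
from rig import viewer,models,ctrl
from h import *
print(ctrl.sense()["joints"])
for n in("wrist","top"):
    c=viewer.capture(n);im=c["color"].copy()
    print(n,[(d["at"],round(d["p"],2)) for d in models.boxes_of(n,"teal_tab")[:2]],[(d["at"],round(d["p"],2)) for d in models.boxes_of(n,"teal_rings")[:2]])
    if n=="wrist":
        H=np.array([493.5,-137,28]);X=np.array([.982,-.189,0]);Y=np.array([.189,.982,0]);B=H-105*Y
        for P in(B+15*X,B-15*X,B,H):
            u=proj(c,P);print(u);cv2.circle(im,tuple(int(round(v)) for v in u),3,(255,0,255),1)
        cv2.imwrite("pics/wrist1.png",im[:,:,::-1])
E
```

```text
time_s: 3.92
eef_pos: [475.3, -239.3, 162.2]
ee_rot: [0.001, 0.77, 0.638, 0.0]
force: [-0.2, -0.4, -0.9]
grip_width: 1.001
grip_force: 0.0
[-6.86756147e-01  3.91431973e-01  1.57602437e+00  9.04275139e-06
  1.17306073e+00 -4.99889439e-01]
wrist [([481.1, -179.5, 26.9], 0.88)] [([485.1, -152.2, 30.1], 0.61)]
[296.33686815 203.72763542]
[258.14703672 203.6075684 ]
[277.24224691 203.66760284]
[277.64800153  59.85539293]
top [([494.6, -170.6, 32.8], 0.56)] [([501.4, -128.2, 22.4], 0.62)]
```

View pics/wrist1.png

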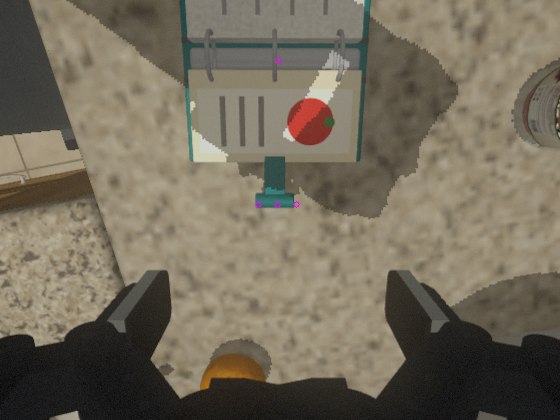

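The wrist view matches: the bar spans (255–294, 200), against a predicted (277, 204). I'll correct by about 2 mm, descend and pinch gently.

```bash
python3 -m pendant '.001 -.003 .03 0;0 0 .04 0;0 0 .04 0;0 0 .025 0;0 0 .01 0;0 0 .008 0;0 0 0 0;0 0 0 0' 1 && python3 -m pendant '0 0 0 0;0 0 0 0;0 0 0 0;0 0 0 0;0 0 0 0;0 0 0 0;0 0 0 0;0 0 0 0' 0 25
```

```text
time_s: 5.22
eef_pos: [472.7, -238.2, 9.0]
ee_rot: [0.001, 0.771, 0.637, 0.0]
force: [0.5, 0.9, 0.1]
grip_width: 1.003
grip_force: 0.0
time_s: 6.22
eef_pos: [472.8, -238.1, 8.6]
ee_rot: [0.001, 0.771, 0.637, 0.0]
force: [5.5, 0.8, 1.5]
grip_width: 0.343
grip_force: 26.2
```

```bash
python3 -m pendant '.0013 0 -.0164 0;.0038 0 -.016 0;.0063 0 -.0152 0;.0086 0 -.014 0;.0107 0 -.0125 0' - 25; python3 -m pendant '.0125 0 -.0107 0;.014 0 -.0086 0;.0152 0 -.0063 0;.016 0 -.0038 0;.0164 0 -.0013 0;0 0 0 0'
python3 - <<'E'
from rig import viewer
import cv2,numpy as np
a=viewer.capture("scene")["color"][150:300,200:440]
cv2.imwrite("pics/mid.png",cv2.resize(a,None,fx=2.5,fy=2.5)[:,:,::-1])
E
```

```text
time_s: 6.85
eef_pos: [478.5, -208.0, 82.8]
ee_rot: [0.001, 0.771, 0.637, 0.0]
force: [8.2, -0.7, -4.5]
grip_width: 0.346
grip_force: 25.5
time_s: 7.6
eef_pos: [492.7, -134.5, 113.6]
ee_rot: [0.001, 0.77, 0.638, 0.0]
force: [4.3, -2.6, 4.5]
grip_width: 0.343
grip_force: 26.4
```

View pics/mid.png

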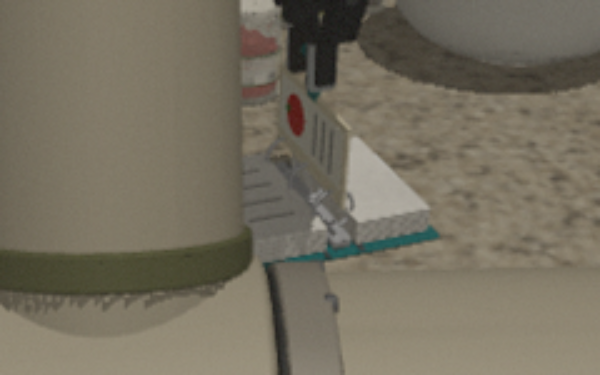

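The leaf stands upright with its bar held, at about (312,85) in the crop. I'll carry it down the left side.

```bash
python3 -m pendant '.0164 0 .0013 0;.016 0 .0038 0;.0152 0 .0063 0;.014 0 .0086 0;.0125 0 .0107 0' - 25; python3 -m pendant '.0107 0 .0125 0;.0086 0 .014 0;.0063 0 .0152 0;.0038 0 .016 0;.0013 0 .0154 0;0 0 0 0;0 0 0 0'
```

```text
time_s: 8.28
eef_pos: [506.7, -61.3, 82.4]
ee_rot: [0.001, 0.771, 0.637, 0.001]
force: [6.0, -3.0, 1.5]
grip_width: 0.342
grip_force: 27.5
time_s: 9.15
eef_pos: [512.4, -31.1, 9.2]
ee_rot: [0.0, 0.771, 0.637, 0.001]
force: [7.5, 2.8, 0.8]
grip_width: 0.341
grip_force: 28.3
```

```bash
python3 -m pendant '0 0 0 0;0 0 0 0;0 0 0 0;0 0 0 0;0 0 0 0;0 0 0 0' 1; python3 -m pendant '0 0 -.02 0;0 0 -.04 0;0 0 -.05 0;0 0 -.05 0;-.03 -.02 -.02 0;-.05 -.03 0 0;-.05 -.03 0 0;-.05 -.03 0 0;0 0 0 0;0 0 0 0'
python3 - <<'E'
from rig import viewer
import cv2,numpy as np
a=viewer.capture("scene")["color"];b=viewer.capture("top")["color"][150:270,130:420]
cv2.imwrite("pics/end.png",cv2.resize(b,None,fx=2.5,fy=2.5)[:,:,::-1]);cv2.imwrite("pics/ends.png",a[:,:,::-1])
E
```

```text
time_s: 9.9
eef_pos: [511.7, -32.1, 9.3]
ee_rot: [-0.0, 0.771, 0.637, -0.0]
force: [-0.4, -0.5, -0.5]
grip_width: 1.001
grip_force: 0.0
time_s: 11.15
eef_pos: [370.0, -188.0, 189.4]
ee_rot: [0.0, 0.771, 0.637, 0.0]
force: [0.5, 0.5, 0.0]
grip_width: 1.001
grip_force: 0.0
```

View pics/end.png

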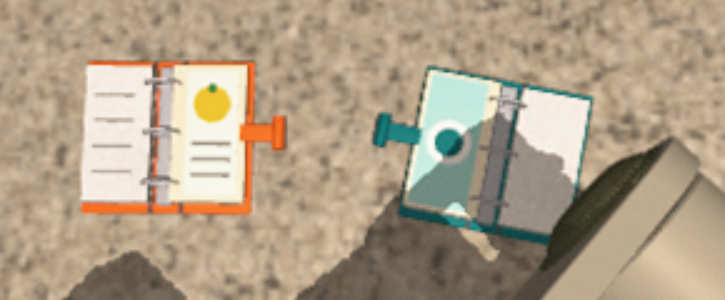

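View pics/ends.png

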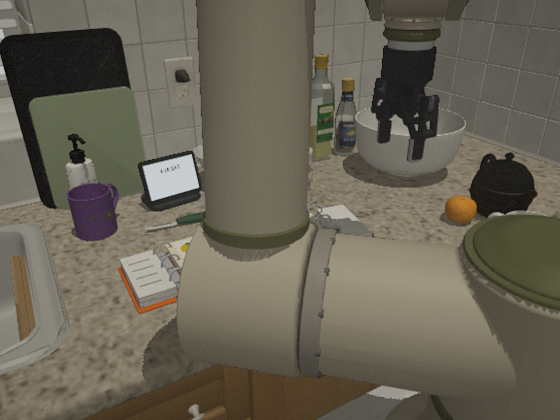

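The teal leaf lies flat on the left with its pale teal face and plate showing at (448,142) in the crop. Its bar is at (382,130). The orange leaf hasn't moved, at (212,103), and the arm is clear.

```bash
python3 -c "
from rig import ctrl
print(ctrl.finish_job())"
```

```text
the job is handed in; nothing more can be done
None
```

The teal leaf is turned over and lies flat on the left-hand side with its pale teal face up; the orange leaf is as it was, the arm is clear, and the job is handed in at about 11 s.

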